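# Pin the setting ring to its stand

### The arm

A 6-joint arm with a two-finger parallel gripper is mounted at the origin on a cart in front of the work surface, level with it; the furniture and walls round the work are solid. World frame = base frame: x ahead of the robot, y to its left, z up, the work surface at z = 0. Lengths are in m, angles in rad, forces in N, time in s.
With the tool pointing down it reaches from about 0.325 to 0.775 m from the base axis. Payload 5.5 kg.
Tool frame: the origin (TCP) lies at the very end of the fingers, on their centre line; the grasp point (between the pads) lies hold_point_z behind it (hold_point_z is the distance from the TCP to the grasp point, in m); z points along the fingers, x is the direction in which the jaws open and shut, and the axes are right-handed (so a half turn about z gives the same grasp; the last joint's range is limited). The gripper opens to 88 mm and grips with 3 to 60 N. Pads are 20 mm wide; open, the fingers measure 115 mm over their backs; the gripper's body (75 mm by 178 mm) begins 61 mm behind the grasp point.
Start: joints at [1.16, 0.091, 1.231, -0, 1.82, -0.057], TCP at [0.208, 0.563, 0.223] pointing down, gripper open.
Joint ranges: [-2.87, 2.87], [-0.86, 2.18], [0.17, 2.46], [-1.51, 4.65], [0.06, 2.69], [-2.65, 2.65]. Speed limits (rad/s): [2.57, 2.57, 3.01, 3.14, 3.14, 3.14].

### API

Orientations are given as a unit quaternion [w, x, y, z].
In Python, from bench import observe, camera, finish_job, boxes_of, place_of, hold_point_z gives the robot as it stands.
- The arm moves only by the tool move_arm, never from a script. Its argument "steps" is a list of rows, each a list of 3 entries, a list of its own where there are three numbers: the shift along the tool's x, y, z in mm, then the turn, a rotation vector about the tool's x, y, z in rad, then the finger opening in mm, from 0 to 87.8. In form: [[[x, y, z], [rx, ry, rz], jaw], ...]. A call has 1 to 8 rows; each row shifts and turns the pose as measured when the row begins, along the tool's axes as they then stand; what a row does not reach is not made up. A row lasts 1/8 s, in which the tool goes at most 62.5 mm and 10.7 degrees, less where a joint would pass 70% of its speed; a pose out of reach is approached as far as the arm can. A call is refused whole if a number of a shift passes 62.5 or a number of a turn 0.188, either way. A call with a gripper value outside its range is refused whole. The fingers move at their own pace and stop on an object; the grip force is fixed at half the most. Time passes only in rows, so rows that do not move let the fingers close. It gives the time, the measured TCP pose, the force and the opening at its end, in the units of the state.
- observe(): the state, without advancing time (a new reading comes with each control period).
- camera(name): name is "scene" or "top" or "wrist"; returns a dict with "img" (480x640x3 uint8, red, green, blue), "depth" (480x640 float32, m along the optical axis (not along the pixel's ray), 0 where there is no reading), "camera_matrix" (3x3 intrinsics, pixels), "k1" (the pictures are not rectified: a ray, as slopes to the right and down, at radius r is drawn at 1 + k1 r^2 times it, then the intrinsics apply), "pose" (4x4, takes a point from camera to world coordinates); the wrist camera has in their place "T_tool_cam" (4x4, takes a point from camera to tool coordinates, whose origin is the TCP and whose axes are the tool frame's). Camera axes: x right, y up, looking along -z (the intrinsics and any distortion apply to the point x, -y, -z); pixel columns grow to the right and rows downward; lengths in m; the calibration is good to about 2 mm. A picture is of the moment at which its call begins: read the wrist's pose just before it.
- finish_job(): hands the job in, once; it reports no verdict.
Trained networks look in a picture, given as the dict that the camera call returned (one of the last four; its "shot" number tells which), for a name from the list of things; names that differ only in an ending like _2 or _b are one class to them, and where a whole thing is asked for, a point or a joint stands for the part that bears it (a point fixed in the world has none). Each returns a list of dicts, best first, with "conf" (0 to 1); they miss things now and then, are a little off and sometimes report something else, mostly with a low value. They report only what shows in the picture. A call takes as long as a camera call. They do not tell look-alikes from the thing itself.
- boxes_of(picture, thing): "point" ([column, row] in pixels, amid what is visible of it).
- place_of(picture, thing): "point" ([column, row] in pixels: a listed point, or the origin of a listed thing).
The state is a dict: "t": time; "joint_positions": joint angles; "joint_velocities": joint speeds; "tau": joint torques, N m; "tool_pos": TCP position; "eef_rot": TCP orientation; "ft_force": force on the tool from outside, world axes, zero at the start; "ft_torque": the same for the moment, N m; "gripper_width": finger opening in m.
Only numpy, scipy, OpenCV 4.12 (cv2) and the standard library are available. Lean on these libraries where they do the work, as an engineer would, in place of code of your own. Each camera call takes 0.05 s, during which the arm holds its last target.

### The job

Lock the knurled setting ring on its stand: take the slim retaining pin out of the rack and put it straight down through the ring's bore into the stand, until its collar rests flat on the ring. Lower it, do not drop it, then let go. Leave the thick pin in the rack and the ring seated on its stand.

Things in the scene. Friction and masses are not known exactly. Their poses are not given: they have to be found in the camera images.
- slim_pin: Slimmer of two pins hanging upright by their collars in a rack. Black round handle (16 mm diameter, z = 6 to 56 mm), steel collar (46 mm diameter, 6 mm thick), steel shaft (12 mm diameter, z = -58 to 0, tapered to 6 mm at its tip). Origin: centre of the collar's underside, z up along the handle; 80 mm above the desk in the rack. 0.12 kg. Lift it straight up by more than 58 mm to free it.
- thick_pin: Thicker pin, to be left in the same rack (either pin in either hole): handle and shaft 30 mm in diameter, else the same heights, collar and origin as the slim pin. It does not fit the ring's bore. The rack, fixed to the desk, is an aluminium shelf (80 x 164 mm, top at 80 mm) on two grey end cheeks, with two 34 mm holes 80 mm apart.
- setting_ring: Knurled steel setting ring lying flat on the stand: 54 mm outside diameter, 18 mm high, bore 28 mm right through. Loose, 0.24 kg, kept in place by three dowels round it. Origin: centre of its underside, on the bore axis; z up, top face at z = 18 mm, which is 62 mm above the desk.
- ring_stand: Grey block fixed to the desk, 84 x 84 x 44 mm, with two low feet (118 mm over them along x), a vertical 26 mm hole right through its centre and three steel dowels (6 mm thick, 10 mm tall) on top round the ring. Origin: centre of its underside on the hole axis, z up, top at z = 44 mm. The pin home reaches 40 mm into it.
Not all that is in view belongs to the job. Leave any pink or red look-alike of the slim_pin alone. What is shaped like the ring_stand but blue is not meant.

How it is judged:
On the way:
1. the slim pin is lifted out of the rack (height (world z) of slim_pin above 0.13 m), for 0.1 s.
At the end, for the whole second after the job is handed in: Slim pin at rest through ring and stand: collar underside within 4 mm of the ring's top, axis within 12 mm of the ring's and 10 degrees of upright. Ring still seated on the stand (6 mm sideways, 4 mm in height); thick pin within 20 mm of where it hung in the rack (horizontal distance between slim_pin and setting_ring below 0.012 m and z of slim_pin in the frame of setting_ring between 0.014 and 0.022 m and angle between slim_pin's own z axis and vertical below 0.17 rad and linear speed of slim_pin below 0.02 m/s and horizontal distance between setting_ring and ring_stand below 0.006 m and z of setting_ring in the frame of ring_stand below 0.048 m and distance of thick_pin from where it was at the start of the episode below 0.02 m); the robot touches nothing.
It fails at once if the slim pin is dropped (falls free faster than 0.6 m/s, that is from more than about 20 mm) (linear speed of slim_pin above 0.6 m/s and contact force between the fingers and slim_pin below 0.05 N).
It fails at once if the thick pin is taken out of the rack (moved more than 40 mm) (distance of thick_pin from where it was at the start of the episode above 0.04 m).
It fails at once if the setting ring is knocked or lifted off its seat (moved more than 20 mm) (distance of setting_ring from where it was at the start of the episode above 0.02 m).
It also fails if it takes over 38 s, if anything falls off the work surface, if the arm or the gripper's body presses on something with over 40 N, if the wrist force passes 120 N, or if a joint passes its speed limit or range.

## Working session

There is one attempt and no reset: what is moved stays moved. The work goes in short steps, Python scripts to look and compute and a tool call to move; the robot and the scene stay as the last step left them, time stands still between calls to the robot, and variables do not carry over. Pictures are saved under pics/ and viewed, and the job is handed in when it is done.

Besides the shell and the picture viewer there is one more tool, called after ">>>" in YAML: its name, and indented under it one key for each argument. move_arm: Moves the arm, as the interface text tells. Its arguments: {"type":"object","properties":{"steps":{"type":"array","items":{"type":"array"}}},"required":["steps"]}

```bash
mkdir -p pics; ls; cat > h.py <<'E'
import numpy as np, cv2
from bench import *
def ray(p,uv):
    K=np.array(p["camera_matrix"]);k1=p["k1"]
    d=((uv[0]-K[0,2])/K[0,0],(uv[1]-K[1,2])/K[1,1])
    rd=np.hypot(*d);r=rd
    for _ in range(30): r=rd/(1+k1*r*r)
    s=r/rd if rd>0 else 1
    return np.array([d[0]*s,-d[1]*s,-1.])
def R_of(q):
    from scipy.spatial.transform import Rotation as R
    return R.from_quat([q[1],q[2],q[3],q[0]]).as_matrix()
def pose(p,st=None):
    if "pose" in p: return np.array(p["pose"])
    T=np.eye(4);T[:3,:3]=R_of(st["eef_rot"]);T[:3,3]=st["tool_pos"]
    return T@np.array(p["T_tool_cam"])
def world_depth(p,uv,st=None):
    u,v=int(round(uv[0])),int(round(uv[1]))
    z=np.median(p["depth"][max(v-1,0):v+2,max(u-1,0):u+2]); P=pose(p,st)
    return P[:3,:3]@(ray(p,uv)*z)+P[:3,3]
def on_plane(p,uv,z,st=None):
    P=pose(p,st);d=P[:3,:3]@ray(p,uv);o=P[:3,3]
    return o+d*(z-o[2])/d[2]
def tri(obs):
    A=np.zeros((3,3));b=np.zeros(3)
    for p,uv,st in obs:
        P=pose(p,st);d=P[:3,:3]@ray(p,uv);d/=np.linalg.norm(d);M=np.eye(3)-np.outer(d,d);A+=M;b+=M@P[:3,3]
    x=np.linalg.solve(A,b)
    return x
def save(p,n): cv2.imwrite("pics/"+n+".png",cv2.cvtColor(p["img"],cv2.COLOR_RGB2BGR))
E
python3 - <<'E'
from h import *
st=observe();print(st);print(hold_point_z)
for n in ["scene","top","wrist"]:
    p=camera(n);save(p,n+"1")
    for t in ["slim_pin","thick_pin","setting_ring","ring_stand"]:
        print(n,t,[(np.round(d["point"],1).tolist(),round(d["conf"],2),world_depth(p,d["point"],st).round(3).tolist()) for d in place_of(p,t) if 0<=d["point"][0]<640 and 0<=d["point"][1]<480])
E
```

```text
pics
{'t': 0.0, 'joint_positions': array([ 1.16028984e+00,  9.18406726e-02,  1.23186862e+00,  1.39484615e-05,
        1.81978809e+00, -5.67069907e-02]), 'joint_velocities': array([ 8.77502470e-04, -9.87585449e-04,  7.30523485e-04,  1.49284934e-03,
        9.02431705e-07,  7.05702504e-04]), 'tau': array([ 2.76997316e-04, -4.46446216e+01, -4.06448615e+01,  6.99518365e-02,
        2.91325094e-02, -1.68157580e-04]), 'tool_pos': array([0.20776346, 0.56257002, 0.22152752]), 'eef_rot': array([ 4.93483383e-04,  8.20505951e-01,  5.71637191e-01, -8.14562430e-04]), 'ft_force': array([-0.83259243,  0.17043519,  0.42471121]), 'ft_torque': array([ 0.05884606, -0.02971991,  0.00410169]), 'gripper_width': 0.08764343313107986}
0.0187
scene slim_pin [([283.8, 326.3], 0.81, [0.355, 0.206, 0.072])]
scene thick_pin []
scene setting_ring [([294.0, 254.9], 0.52, [0.477, -0.068, 0.062])]
scene ring_stand [([296.4, 255.1], 0.67, [0.47, -0.07, 0.062]), ([294.4, 266.4], 0.65, [0.136, 0.534, 0.571])]
top slim_pin [([180.4, 231.1], 0.86, [0.478, 0.191, 0.096]), ([134.1, 240.1], 0.61, [0.461, 0.312, 0.068]), ([180.4, 276.6], 0.49, [0.37, 0.196, 0.073])]
top thick_pin [([212.3, 236.6], 0.6, [0.46, 0.107, 0.136])]
top setting_ring [([302.4, 227.9], 0.67, [0.492, -0.099, -0.0])]
top ring_stand [([500.9, 265.8], 0.94, [0.387, -0.601, -0.0]), ([297.4, 230.6], 0.69, [0.486, -0.086, -0.002])]
wrist slim_pin []
wrist thick_pin []
wrist setting_ring []
wrist ring_stand []
```

View pics/scene1.png

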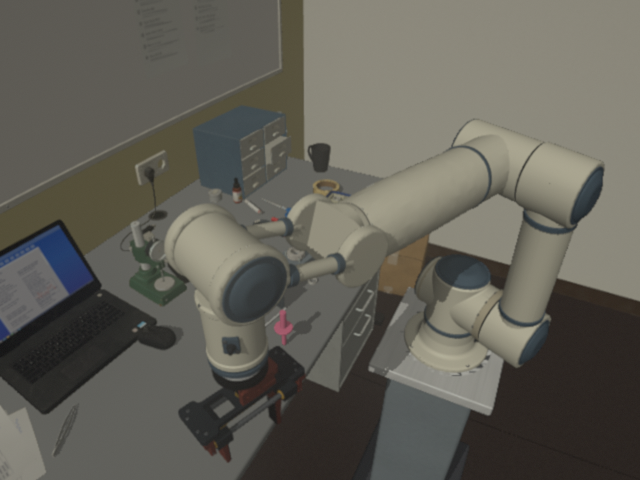

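View pics/top1.png

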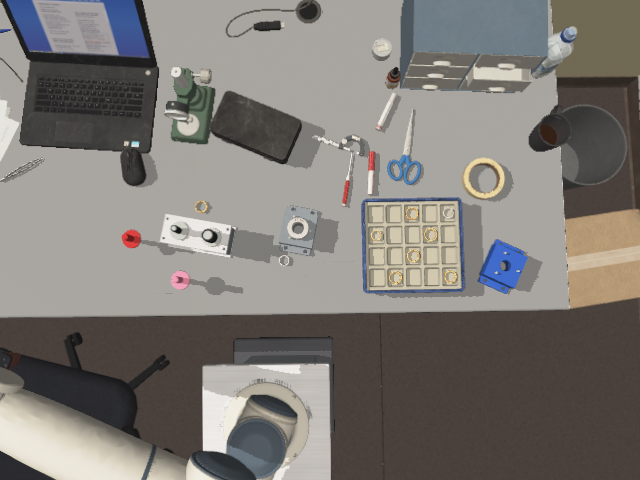

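View pics/wrist1.png

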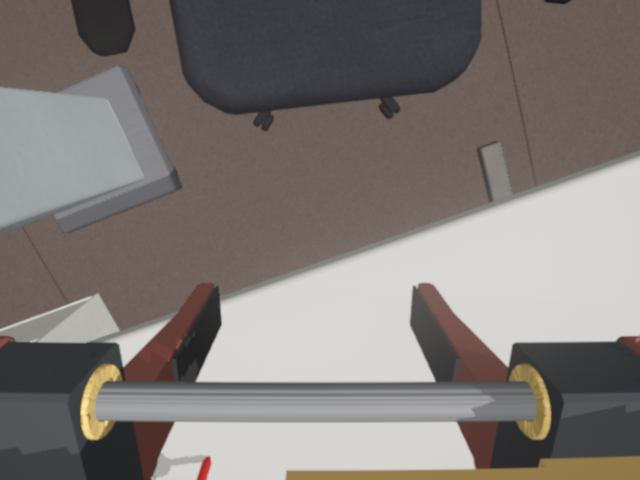

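```bash
python3 - <<'E'
from h import *
st=observe()
p=camera("top")
im=cv2.cvtColor(p["img"],cv2.COLOR_RGB2BGR)[190:310,110:330]
cv2.imwrite("pics/topc.png",cv2.resize(im,None,fx=3.6,fy=3.6,interpolation=cv2.INTER_CUBIC))
print(pose(p).round(3),p["camera_matrix"],p["k1"])
for u,v in [(178,230),(210,237),(209,235),(200,240),(298,228),(308,228),(290,228),(298,220),(298,237),(310,212),(131,239),(180,280),(195,222),(225,245),(270,200)]:
    print(u,v,world_depth(p,(u,v)).round(3))
E
```

```text
[[-0.015  0.995 -0.097  0.32 ]
 [-1.    -0.016 -0.01  -0.147]
 [-0.011  0.097  0.995  1.503]
 [ 0.     0.     0.     1.   ]] [[593.1228613   0.        315.5770573]
 [  0.        593.1228613 237.6611061]
 [  0.          0.          1.       ]] -0.04471278883757769
178 230 [0.48  0.194 0.11 ]
210 237 [0.459 0.112 0.135]
209 235 [0.463 0.114 0.138]
200 240 [0.458 0.147 0.08 ]
298 228 [ 0.492 -0.087 -0.001]
308 228 [ 0.485 -0.114  0.061]
290 228 [ 0.485 -0.07   0.062]
298 220 [ 0.505 -0.09   0.06 ]
298 237 [ 0.463 -0.089  0.061]
310 212 [ 0.532 -0.119  0.008]
131 239 [0.462 0.314 0.086]
180 280 [0.362 0.193 0.087]
195 222 [0.502 0.16  0.079]
225 245 [0.445 0.087 0.08 ]
270 200 [ 0.566 -0.016 -0.001]
```

View pics/topc.png

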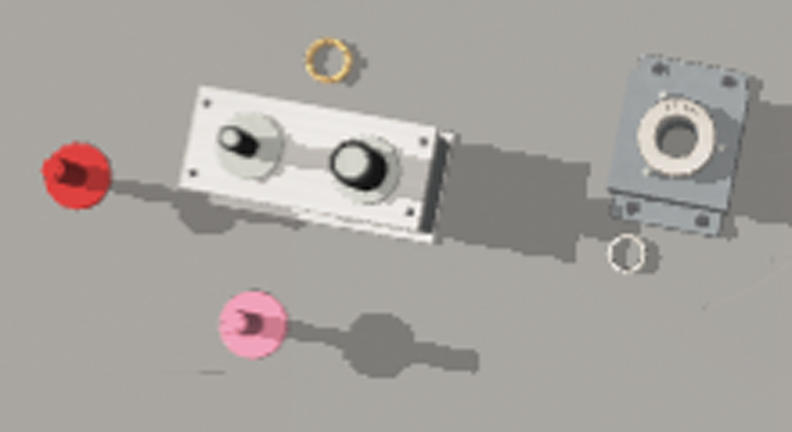

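The scene view shows mostly the arm, plus the pink pin at (284,326). In the top view, these could be taken for the thing I want:

- **Slim pin:** black handle in the rack's left hole at (178,230). This is my choice.
- **Not the slim pin:** the thick pin at (210,237), the red one at (131,239) and the pink one at (180,280).
- **Stand and ring:** grey stand with the ring at (298,229). The blue one at (503,266) is not meant.

The crop confirms the left-hole pin is the slim, black-handled one. First I turn the tool so the jaws open across the rack.

>>> move_arm:
  steps:
    - [[0,0,-5],[0,0,0.185],87]
    - [[0,0,-5],[0,0,0.185],87]
    - [[0,0,-5],[0,0,0.185],87]
    - [[0,0,-5],[0,0,0.185],87]
    - [[0,0,-5],[0,0,0.185],87]
    - [[0,0,0],[0,0,0.185],87]
    - [[0,0,0],[0,0,0.185],87]
    - [[0,0,0],[0,0,0.1],87]

```text
t: 1.8
tool_pos: [0.2078, 0.5629, 0.2486]
eef_rot: [-0.0, 0.995, -0.102, -0.0]
ft_force: [-0.1, 0.6, -0.0]
gripper_width: 0.0869
```

```bash
cat >> h.py <<'E'
def to_tool(target,st):
    return (R_of(st["eef_rot"]).T@(np.array(target)-st["tool_pos"])*1000).round(1)
def ang(st):
    R=R_of(st["eef_rot"]);return np.degrees(np.arctan2(R[1,0],R[0,0])),R[:,2]
E
python3 - <<'E'
from h import *
st=observe();print(st["t"],st["tool_pos"],ang(st),to_tool([0.45,0.19,0.25],st),st["joint_positions"])
p=camera("wrist");print(p["T_tool_cam"],p["camera_matrix"])
E
```

```text
1.8 [0.20783443 0.56286398 0.24859007] (np.float64(-11.66228658919705), array([-2.40752830e-05,  1.68489785e-04, -9.99999986e-01])) [312.5 316.2  -1.5] [1.16033284e+00 9.80589893e-02 1.17727526e+00 9.33498324e-05
 1.86611352e+00 1.36390532e+00]
[[ 9.99999921e-01  2.50553103e-04  3.08637674e-04 -3.67840875e-04]
 [ 3.30007445e-04 -9.56086399e-01 -2.93084782e-01 -8.16127240e-02]
 [ 2.21650980e-04  2.93084861e-01 -9.56086406e-01 -1.61821491e-01]
 [ 0.00000000e+00  0.00000000e+00  0.00000000e+00  1.00000000e+00]] [[388.89384119   0.         315.29020326]
 [  0.         388.89384119 240.50117509]
 [  0.           0.           1.        ]]
```

>>> move_arm:
  steps:
    - [[55,42,-5],[0,0,0],87]
    - [[55,42,-5],[0,0,0],87]
    - [[55,42,-5],[0,0,0],87]
    - [[55,42,-5],[0,0,0],87]
    - [[50,42,-5],[0,0,0],87]
    - [[45,30,0],[0,0,0],87]
    - [[0,0,0],[0,0,0],87]

```text
t: 2.72
tool_pos: [0.4532, 0.2818, 0.2707]
eef_rot: [0.0, 0.995, -0.096, 0.0]
ft_force: [-0.1, -0.1, -0.0]
gripper_width: 0.087
```

```bash
cat > look.py <<'E'
import sys
from h import *
n=sys.argv[1]
st=observe();p=camera("wrist");save(p,n)
print(st["t"],st["tool_pos"].round(4),ang(st)[0].round(1))
for t in ["slim_pin","thick_pin","setting_ring","ring_stand"]:
    for d in place_of(p,t): print(t,"place",np.round(d["point"],1),round(d["conf"],2),on_plane(p,d["point"],{"slim_pin":.08,"thick_pin":.08,"setting_ring":.044,"ring_stand":0}[t],st).round(4))
np.save("pics/"+n+"_d.npy",p["depth"])
import pickle;pickle.dump((p,st),open(n+".pkl","wb"))
E
python3 look.py w2
```

```text
2.725 [0.4532 0.2818 0.2707] -11.0
slim_pin place [355.9 289.5] 0.95 [0.4776 0.1984 0.08  ]
slim_pin place [244.9 297.3] 0.94 [0.368  0.2111 0.08  ]
slim_pin place [319.  160.5] 0.6 [0.4654 0.3285 0.08  ]
thick_pin place [352.8 358.3] 0.59 [0.4619 0.1213 0.08  ]
setting_ring place [393.1 471.4] 0.83 [ 0.4852 -0.0822  0.044 ]
ring_stand place [388.3 444.7] 0.76 [ 0.4867 -0.0824  0.    ]
```

View pics/w2.png

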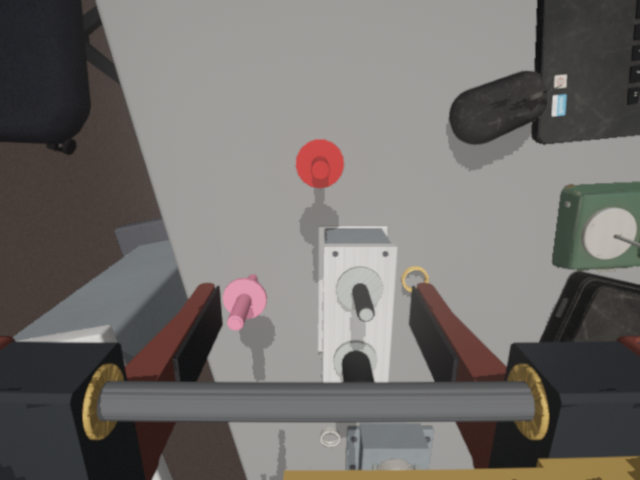

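The wrist view shows the slim pin's collar at (359,290) with its handle top at (367,314). The thick pin is at (355,360), pink at (244,300), red at (320,163), and the ring and stand at the bottom near (393,465). I take a second view from a shifted place.

>>> move_arm:
  steps:
    - [[15,25,0],[0,0,0],87]
    - [[15,27,0],[0,0,0],87]
    - [[0,0,0],[0,0,0],87]

```text
t: 3.35
tool_pos: [0.4682, 0.2323, 0.2713]
eef_rot: [-0.001, 0.996, -0.087, 0.0]
ft_force: [0.2, 0.1, 0.6]
gripper_width: 0.087
```

```bash
python3 look.py w3; cat > m.py <<'E'
from h import *
import pickle,sys
def cloud(p,st):
    H,W=p["depth"].shape
    u,v=np.meshgrid(np.arange(W),np.arange(H));K=np.array(p["camera_matrix"])
    pts=np.stack([u,v],-1).reshape(-1,1,2).astype(float)
    d=cv2.undistortPoints(pts,K,np.array([p["k1"],0,0,0,0.])).reshape(H,W,2)
    z=p["depth"];P=pose(p,st)
    c=np.stack([d[...,0]*z,-d[...,1]*z,-z],-1)
    return c@P[:3,:3].T+P[:3,3]
if __name__=="__main__":
  for n in ["w2","w3"]:
    p,st=pickle.load(open(n+".pkl","rb"));C=cloud(p,st)
    near=np.hypot(C[...,0]-.478,C[...,1]-.195)<.035
    ok=near&(p["depth"]>0)
    zs=C[...,2][ok];print(n,np.histogram(zs,bins=np.arange(.06,.16,.005)))
    for lo,hi in [(.131,.140),(.083,.09)]:
        m=ok&(C[...,2]>lo)&(C[...,2]<hi);q=C[m]
        vv,uu=np.nonzero(m)
        if len(q)<3: continue
        (cx,cy),r=cv2.minEnclosingCircle(q[:,:2].astype(np.float32))
        print(lo,len(q),"mean",q.mean(0).round(4),"circ",round(cx,4),round(cy,4),round(r,4),"px",uu.mean().round(1),vv.mean().round(1))
E
python3 m.py
```

```text
3.35 [0.4682 0.2323 0.2713] -10.0
slim_pin place [217.4 253.8] 0.7 [0.3682 0.2097 0.08  ]
slim_pin place [333.  244.9] 0.62 [0.4791 0.1991 0.08  ]
slim_pin place [295.2 113.8] 0.56 [0.4662 0.3225 0.08  ]
thick_pin place [326.8 319. ] 0.86 [0.4602 0.1225 0.08  ]
setting_ring place [372.2 445.7] 0.56 [ 0.4848 -0.0834  0.044 ]
ring_stand place [364.7 416.9] 0.74 [ 0.4814 -0.0769 -0.    ]
ring_stand place [372.9 446.5] 0.68 [ 0.4859 -0.1298  0.    ]
w2 (array([   0,    0,    0, 1165,  828,  942,   34,   44,   38,   38,   43,
         41,   46,   48,   71,  207,    0,    0,    0]), array([0.06 , 0.065, 0.07 , 0.075, 0.08 , 0.085, 0.09 , 0.095, 0.1  ,
       0.105, 0.11 , 0.115, 0.12 , 0.125, 0.13 , 0.135, 0.14 , 0.145,
       0.15 , 0.155]))
0.131 268 mean [0.4808 0.2019 0.1357] circ 0.481 0.2007 0.0081 px 365.5 312.3
0.083 1188 mean [0.4807 0.2049 0.0857] circ 0.4809 0.201 0.0232 px 358.6 285.2
w3 (array([   0,    0,    0, 1396,  995, 1022,   32,   25,   28,   29,   32,
         31,   37,   34,   76,  217,    0,    0,    0]), array([0.06 , 0.065, 0.07 , 0.075, 0.08 , 0.085, 0.09 , 0.095, 0.1  ,
       0.105, 0.11 , 0.115, 0.12 , 0.125, 0.13 , 0.135, 0.14 , 0.145,
       0.15 , 0.155]))
0.131 284 mean [0.4809 0.2017 0.1358] circ 0.4811 0.2009 0.0079 px 337.7 262.3
0.083 1281 mean [0.4811 0.2048 0.0856] circ 0.4809 0.2007 0.023 px 334.4 240.6
```

View pics/w3.png

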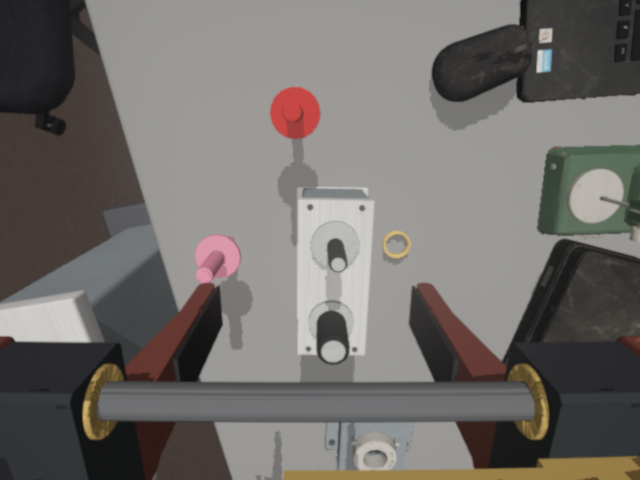

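```bash
python3 - <<'E'
from h import *
import pickle
a=pickle.load(open("w2.pkl","rb"));b=pickle.load(open("w3.pkl","rb"))
print(tri([(a[0],(365.5,312.3),a[1]),(b[0],(337.7,262.3),b[1])]))
st=observe();print(to_tool([.481,.201,.17],st),ang(st))
E
```

```text
[0.48087867 0.20117667 0.13434436]
[ 18.4  29.8 101.1] (np.float64(-9.953115759528592), array([ 4.64123539e-04,  1.33372522e-03, -9.99999003e-01]))
```

The depth and the two-view triangulation agree: the pin axis is at (0.481, 0.201) and the handle top at 0.135. I move over it.

>>> move_arm:
  steps:
    - [[10,15,40],[0,0,0],70]
    - [[8,15,40],[0,0,0],70]
    - [[0,0,20],[0,0,0],70]
    - [[0,0,0],[0,0,0],70]

```text
t: 4.1
tool_pos: [0.4801, 0.2035, 0.169]
eef_rot: [-0.001, 0.996, -0.084, 0.001]
ft_force: [-0.3, 0.0, -0.9]
gripper_width: 0.0701
```

```bash
python3 look.py w4;python3 - <<'E'
from h import *
st=observe();print(to_tool([.481,.201,.093],st),ang(st))
E
```

```text
4.1 [0.4801 0.2035 0.169 ] -9.6
slim_pin place [160.1 267.7] 0.89 [0.3714 0.2072 0.08  ]
slim_pin place [317.5 252.4] 0.7 [0.4807 0.1999 0.08  ]
thick_pin place [309.1 353.7] 0.62 [0.4614 0.1227 0.08  ]
ring_stand place [364.8 469.6] 0.92 [ 0.4862 -0.0838  0.    ]
[-0.7  3.4 79.5] (np.float64(-9.650810183004896), array([ 0.00754762,  0.00456372, -0.9999611 ]))
```

View pics/w4.png

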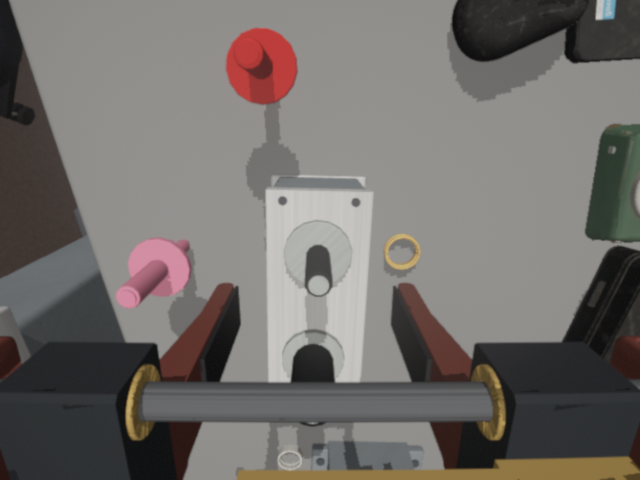

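The slim handle at (318,285) sits centred between the jaws, with the thick pin behind it. I descend, taking out a 0.5° tilt.

>>> move_arm:
  steps:
    - [[0,3,15],[-0.006,-0.007,0],70]
    - [[0,0,20],[0,0,0],70]
    - [[0,0,20],[0,0,0],70]
    - [[0,0,15],[0,0,0],70]
    - [[0,0,4],[0,0,0],70]

```text
t: 4.97
tool_pos: [0.4811, 0.2009, 0.0935]
eef_rot: [0.0, 0.996, -0.084, -0.0]
ft_force: [0.8, 0.5, -0.6]
gripper_width: 0.07
```

```bash
python3 - <<'E'
from h import *
st=observe();print(st["ft_force"],to_tool([.481,.201,.093],st),ang(st))
E
```

```text
[ 0.77108978  0.48948806 -0.62637859] [-0.1 -0.1  0.5] (np.float64(-9.636270227428543), array([-7.82753895e-04, -4.96940294e-04, -9.99999570e-01]))
```

>>> move_arm:
  steps:
    - [[0,0,0],[0,0,0],0]
    - [[0,0,0],[0,0,0],0]
    - [[0,0,0],[0,0,0],0]
    - [[0,0,0],[0,0,0],0]
    - [[0,0,0],[0,0,0],0]
    - [[0,0,0],[0,0,0],0]

```text
t: 5.72
tool_pos: [0.4821, 0.2012, 0.0956]
eef_rot: [-0.0, 0.996, -0.084, 0.001]
ft_force: [0.9, 0.1, -1.8]
gripper_width: 0.0156
```

Gripped at 15.6 mm (the handle is 16 mm). I lift straight up.

>>> move_arm:
  steps:
    - [[0,0,-10],[0,0,0],0]
    - [[0,0,-20],[0,0,0],0]
    - [[0,0,-25],[0,0,0],0]
    - [[0,0,-25],[0,0,0],0]
    - [[0,0,-25],[0,0,0],0]
    - [[0,0,-20],[0,0,0],0]
    - [[0,0,-20],[0,0,0],0]
    - [[0,0,0],[0,0,0],0]

```text
t: 6.72
tool_pos: [0.482, 0.2012, 0.2555]
eef_rot: [-0.002, 0.996, -0.084, 0.005]
ft_force: [-0.7, -0.3, -1.3]
gripper_width: 0.0157
```

```bash
python3 look.py w5; python3 - <<'E'
from h import *
st=observe();print(st["ft_force"],st["gripper_width"],to_tool([.485,-.03,.24],st),ang(st))
E
```

```text
6.725 [0.482  0.2012 0.2555] -9.6
slim_pin place [191.1 234.5] 0.91 [0.3702 0.2051 0.08  ]
slim_pin place [268.   77.9] 0.72 [0.4651 0.3224 0.08  ]
slim_pin place [314.6 297.3] 0.61 [0.4696 0.125  0.08  ]
setting_ring place [358.7 441.3] 0.53 [ 0.4873 -0.0877  0.044 ]
ring_stand place [350.5 411.5] 0.58 [ 0.4826 -0.0807  0.    ]
[-0.4898465  -0.38319053 -0.5908029 ] 0.015298261261880495 [ 42.6 226.9  10.7] (np.float64(-9.638804396429897), array([ 0.00353791,  0.00105202, -0.99999319]))
```

View pics/w5.png

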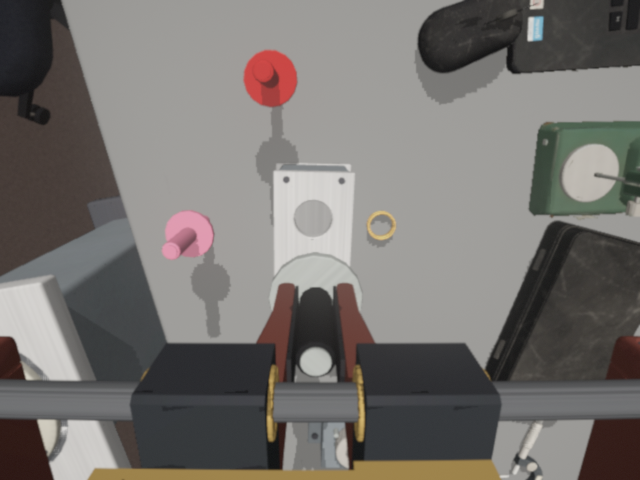

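The pin is out: the rack hole at (313,218) is empty and the pin is held. I carry it over and just past the ring, so the wrist camera can see the ring.

>>> move_arm:
  steps:
    - [[10,40,0],[0,0,0],0]
    - [[10,50,0],[0,0,0],0]
    - [[10,50,0],[0,0,0],0]
    - [[10,50,0],[0,0,0],0]
    - [[10,50,0],[0,0,0],0]
    - [[8,50,0],[0,0,0],0]
    - [[8,50,0],[0,0,0],0]
    - [[0,15,0],[0,0,0],0]

```text
t: 7.98
tool_pos: [0.4845, -0.1693, 0.2406]
eef_rot: [-0.001, 0.997, -0.082, -0.006]
ft_force: [-0.1, 0.1, -1.2]
gripper_width: 0.0156
```

>>> move_arm:
  steps:
    - [[0,0,0],[0,0,0],0]
    - [[0,0,0],[0,0,0],0]

```text
t: 8.22
tool_pos: [0.4841, -0.1686, 0.2395]
eef_rot: [-0.002, 0.997, -0.082, -0.007]
ft_force: [-0.6, 0.7, -1.0]
gripper_width: 0.0152
```

```bash
python3 look.py w6; python3 - <<'E'
from h import *
from m import cloud
import pickle
st=observe();print(st["gripper_width"],ang(st))
p=camera("top");save(p,"top2");
for n,pp,s in [("w6",)+pickle.load(open("w6.pkl","rb")),("w3",)+pickle.load(open("w3.pkl","rb")),("top",p,None)]:
    C=cloud(pp,s);ok=(np.hypot(C[...,0]-.485,C[...,1]+.088)<.045)&(C[...,2]>.0575)&(C[...,2]<.066)&(pp["depth"]>0)
    q=C[ok];
    if len(q)<10: print(n,"few");continue
    (cx,cy),r=cv2.minEnclosingCircle(q[:,:2].astype(np.float32));print(n,len(q),q.mean(0).round(4),round(cx,4),round(cy,4),round(r,4),np.median(q[:,2]))
E
```

```text
8.225 [ 0.4841 -0.1686  0.2395] -9.4
slim_pin place [314.3 296.1] 0.84 [ 0.4694 -0.236   0.08  ]
setting_ring place [305.4 122.2] 0.72 [ 0.4859 -0.0861  0.044 ]
ring_stand place [304.8 120.5] 0.86 [ 0.4839 -0.0841  0.    ]
0.015493390788290916 (np.float64(-9.37722142317319), array([-0.0120567 ,  0.00381028, -0.99992006]))
w6 2236 [ 0.4856 -0.0862  0.0617] 0.4855 -0.0865 0.027 0.0617448270358662
w3 834 [ 0.4856 -0.0804  0.061 ] 0.4855 -0.0854 0.0279 0.06123349550439117
top 144 [ 0.4829 -0.0953  0.0616] 0.4865 -0.0892 0.0266 0.06142617447346976
```

View pics/w6.png

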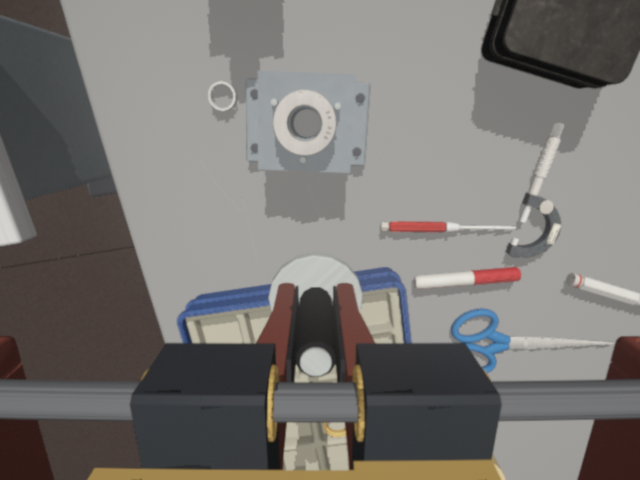

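The ring is at (305,122) with its bore clear, and wrist depth puts its centre at (0.4855, -0.0863), top 0.0617. Next I measure how the pin sits in the hand.

```bash
python3 - <<'E'
from h import *
from m import cloud
import pickle
for n in ["w5","w6"]:
    p,st=pickle.load(open(n+".pkl","rb"));C=cloud(p,st)
    T=(C-st["tool_pos"])@R_of(st["eef_rot"])
    ok=(p["depth"]>0)&(np.hypot(T[...,0],T[...,1])<.03)
    m=ok&(abs(T[...,2])<.03)&(T[...,1]<-.005)
    print(n,np.histogram(T[...,2][m],bins=np.arange(-.03,.03,.003)))
    m=ok&(T[...,2]>.002)&(T[...,2]<.012);q=T[m]
    (cx,cy),r=cv2.minEnclosingCircle(q[:,:2].astype(np.float32));print("collar",len(q),q.mean(0).round(4),cx,cy,r)
    A=np.c_[q[:,:2],np.ones(len(q))];print(np.linalg.lstsq(A,q[:,2],rcond=None)[0].round(4))
    # fixed radius circle fit on edge
    t=ok&(T[...,2]<-.03)&(T[...,2]>-.06)&(abs(T[...,0])<.009);q=T[t];print("top",len(q),q.mean(0).round(4), np.histogram(q[:,2],8))
    mm=t&(T[...,2]<np.percentile(q[:,2],30)+.003);print(T[mm].mean(0).round(4))
E
```

```text
w5 (array([ 290,  256,  283,  223,  219,  231,  200,  188,  204,  147,   68,
         51,  166, 1978,  139,    6,    0,    0,    0]), array([-3.0000000e-02, -2.7000000e-02, -2.4000000e-02, -2.1000000e-02,
       -1.8000000e-02, -1.5000000e-02, -1.2000000e-02, -9.0000000e-03,
       -6.0000000e-03, -3.0000000e-03, -6.9388939e-18,  3.0000000e-03,
        6.0000000e-03,  9.0000000e-03,  1.2000000e-02,  1.5000000e-02,
        1.8000000e-02,  2.1000000e-02,  2.4000000e-02,  2.7000000e-02]))
collar 2605 [-0.0003 -0.0109  0.0096] -0.0005036040092818439 0.0007453961879946291 0.023000383749604225
[ 0.0009 -0.0597  0.009 ]
top 2575 [ 0.0002 -0.0032 -0.0415] (array([170, 112, 110, 117, 523, 978, 287, 278]), array([-0.05983703, -0.05610995, -0.05238287, -0.04865579, -0.04492871,
       -0.04120163, -0.03747455, -0.03374747, -0.03002039]))
[ 0.0003 -0.0025 -0.044 ]
w6 (array([ 293,  229,  293,  233,  222,  227,  198,  187,  202,  159,   63,
         53,  161, 1970,  143,    7,    0,    0,    0]), array([-3.0000000e-02, -2.7000000e-02, -2.4000000e-02, -2.1000000e-02,
       -1.8000000e-02, -1.5000000e-02, -1.2000000e-02, -9.0000000e-03,
       -6.0000000e-03, -3.0000000e-03, -6.9388939e-18,  3.0000000e-03,
        6.0000000e-03,  9.0000000e-03,  1.2000000e-02,  1.5000000e-02,
        1.8000000e-02,  2.1000000e-02,  2.4000000e-02,  2.7000000e-02]))
collar 2592 [-0.0003 -0.0109  0.0097] -0.00032000249484553933 0.0005005416460335255 0.0230543315410614
[ 0.0018 -0.0546  0.0091]
top 2573 [ 0.0002 -0.0032 -0.0415] (array([ 176,  112,  107,  102,  504, 1010,  286,  276]), array([-0.05990668, -0.05617039, -0.05243409, -0.0486978 , -0.0449615 ,
       -0.0412252 , -0.03748891, -0.03375261, -0.03001632]))
[ 0.0003 -0.0024 -0.0441]
```

```bash
cat > pin.py <<'E'
from h import *
from m import cloud
from scipy.spatial.transform import Rotation as Ro
def pin(p,st):
    C=cloud(p,st);T=(C-st["tool_pos"])@R_of(st["eef_rot"])
    r=np.hypot(T[...,0],T[...,1]-.0005)
    q=T[(p["depth"]>0)&(r>.011)&(r<.0225)&(T[...,2]>.002)&(T[...,2]<.018)&(T[...,1]<-.004)]
    for _ in range(5):
        A=np.c_[q[:,:2],np.ones(len(q))];c=np.linalg.lstsq(A,q[:,2],rcond=None)[0];e=q[:,2]-A@c;q=q[abs(e)<max(.0012,2*e.std())] if e.std()>.0006 else q
    n=np.array([-c[0],-c[1],1]);n/=np.linalg.norm(n)  # shaft direction in tool frame
    t=T[(p["depth"]>0)&(abs(T[...,0])<.009)&(T[...,2]<-.039)&(T[...,2]>-.043)&(T[...,1]>-.012)&(T[...,1]<.012)]
    print("collar plane",c.round(4),len(q),e.std().round(4),"shaft dir tool",n.round(4),"top pts",len(t),t.mean(0).round(4),t[:,1].min().round(4),t[:,1].max().round(4))
    return c,n
if __name__=="__main__":
    import pickle,sys
    p,st=pickle.load(open(sys.argv[1]+".pkl","rb"))
    c,n=pin(p,st);R=R_of(st["eef_rot"])
    s=R@n;print("shaft dir world",s.round(4))
    print("turn (tool) to make it vertical",(R.T@np.cross(s,[0,0,-1])).round(4))
E
python3 pin.py w5;python3 pin.py w6
python3 - <<'E'
import cv2
i=cv2.imread('pics/w6.png')[240:400,220:420];cv2.imwrite('pics/w6c.png',cv2.resize(i,None,fx=3,fy=3))
E
```

```text
collar plane [ 0.0026 -0.0206  0.0097] 1780 0.0006 shaft dir tool [-0.0026  0.0206  0.9998] top pts 1269 [-0.0002 -0.0004 -0.0408] -0.0114 0.0086
shaft dir world [ 0.0042 -0.0165 -0.9999]
turn (tool) to make it vertical [ 0.0156 -0.0069  0.0002]
collar plane [ 0.0035 -0.0076  0.0099] 1724 0.0006 shaft dir tool [-0.0035  0.0076  1.    ] top pts 1267 [-0.0002 -0.0004 -0.0408] -0.0118 0.0085
shaft dir world [-0.0176 -0.0023 -0.9998]
turn (tool) to make it vertical [ 0.0051  0.017  -0.0001]
```

View pics/w6c.png

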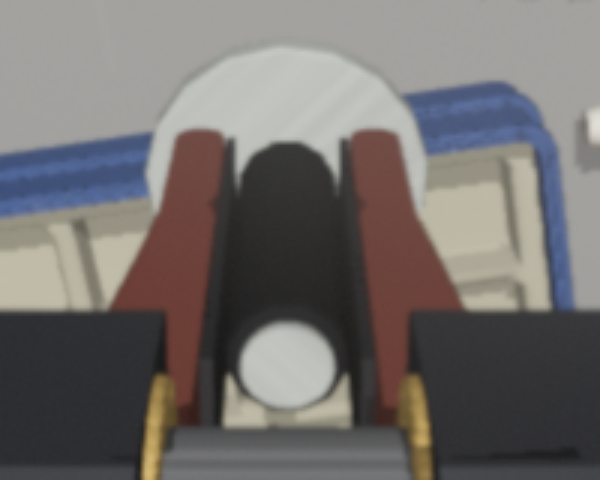

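The pin sits within about 1° of the tool axis and centred, with the collar underside about 16 mm beyond the TCP. I go above the ring, with the tip still about 25 mm clear.

```bash
python3 - <<'E'
from h import *
st=observe();print(to_tool([.4855,-.0860,.165],st),ang(st))
E
```

```text
[-11.4 -81.8  75.3] (np.float64(-9.390390580578034), array([-0.01202754,  0.00380157, -0.99992044]))
```

>>> move_arm:
  steps:
    - [[-4,-28,0],[0.005,0.012,0],0]
    - [[-5,-28,20],[0,0,0],0]
    - [[-3,-25,20],[0,0,0],0]
    - [[0,0,20],[0,0,0],0]
    - [[0,0,12],[0,0,0],0]
    - [[0,0,0],[0,0,0],0]

```text
t: 9.28
tool_pos: [0.4865, -0.0822, 0.1679]
eef_rot: [-0.003, 0.997, -0.081, 0.002]
ft_force: [0.4, 0.4, -0.5]
gripper_width: 0.0156
```

```bash
python3 look.py w7; python3 pin.py w7; python3 - <<'E'
from h import *
st=observe();print(to_tool([.4855,-.0863,.0775],st),ang(st))
p=camera("scene");save(p,"scene2")
E
```

```text
9.275 [ 0.4865 -0.0822  0.1679] -9.2
slim_pin place [313.7 294.5] 0.77 [ 0.4798 -0.1154  0.08  ]
setting_ring place [313.2 239.2] 0.83 [ 0.4842 -0.086   0.044 ]
ring_stand place [315.8 223.9] 0.88 [ 0.4866 -0.0853  0.    ]
collar plane [ 0.0018 -0.0228  0.0096] 1767 0.0006 shaft dir tool [-0.0018  0.0228  0.9997] top pts 1251 [-0.0002 -0.0003 -0.0408] -0.0118 0.0083
shaft dir world [-0.0012 -0.0159 -0.9999]
turn (tool) to make it vertical [ 0.0159 -0.0014  0.0001]
[-1.8  4.4 92.1] (np.float64(-9.273884080379961), array([ 0.00722416,  0.00558054, -0.99995833]))
```

View pics/w7.png

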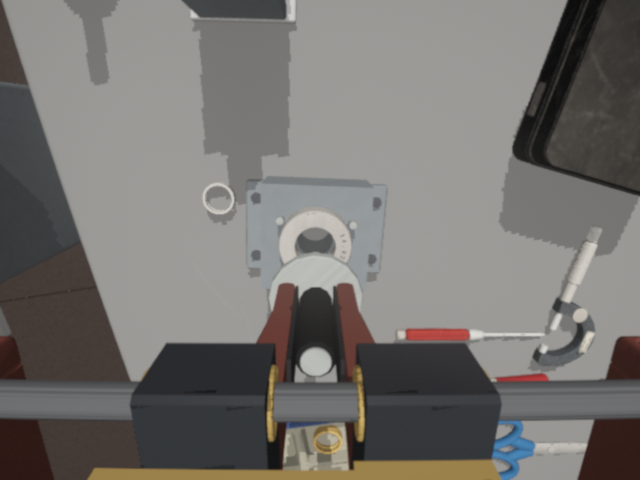

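View pics/scene2.png

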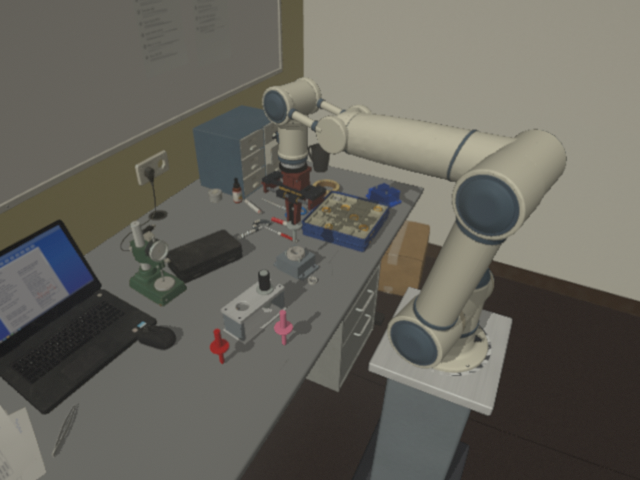

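The pin is just above the bore: ring at (315,240), collar at (315,290). I correct the small offset and lower it in stages.

>>> move_arm:
  steps:
    - [[-2,4,6],[0,-0.005,0],0]
    - [[0,0,0],[0,0,0],0]
    - [[0,0,12],[0,0,0],0]
    - [[0,0,12],[0,0,0],0]
    - [[0,0,12],[0,0,0],0]
    - [[0,0,0],[0,0,0],0]

```text
t: 10.32
tool_pos: [0.4841, -0.0866, 0.1238]
eef_rot: [-0.003, 0.997, -0.081, -0.0]
ft_force: [-0.1, 0.6, -1.2]
gripper_width: 0.0153
```

```bash
python3 - <<'E'
from h import *
st=observe();print(st["ft_force"],to_tool([.4855,-.0863,.0775],st),ang(st))
E
```

```text
[-0.06243302  0.62419695 -1.18859875] [ 1.4 -0.2 46.3] (np.float64(-9.308446787719744), array([ 4.99651745e-04,  6.77115448e-03, -9.99976951e-01]))
```

>>> move_arm:
  steps:
    - [[1,0,12],[0,0,0],0]
    - [[0,0,12],[0,0,0],0]
    - [[0,0,10],[0,0,0],0]
    - [[0,0,4],[0,0,0],0]
    - [[0,0,0],[0,0,0],0]

```text
t: 10.95
tool_pos: [0.4852, -0.0864, 0.083]
eef_rot: [-0.003, 0.997, -0.081, -0.0]
ft_force: [0.3, 0.6, -0.8]
gripper_width: 0.0158
```

```bash
python3 - <<'E'
from h import *
st=observe();print(st["ft_force"],to_tool([.4855,-.0863,.0775],st),ang(st))
E
```

```text
[ 0.30723999  0.6387369  -0.82383386] [ 0.3 -0.1  5.5] (np.float64(-9.298101006595763), array([ 4.07166739e-04,  6.78413279e-03, -9.99976905e-01]))
```

About 5 mm is left, so I make small steps until there is contact.

>>> move_arm:
  steps:
    - [[0,0,2],[0,0,0],0]
    - [[0,0,1.5],[0,0,0],0]
    - [[0,0,1],[0,0,0],0]
    - [[0,0,0],[0,0,0],0]

```text
t: 11.45
tool_pos: [0.4859, -0.0865, 0.0794]
eef_rot: [-0.003, 0.997, -0.081, 0.001]
ft_force: [0.2, 0.1, -1.3]
gripper_width: 0.0152
```

>>> move_arm:
  steps:
    - [[0,0,1],[0,0,0],0]
    - [[0,0,1],[0,0,0],0]

```text
t: 11.7
tool_pos: [0.486, -0.0866, 0.0777]
eef_rot: [-0.003, 0.997, -0.081, 0.001]
ft_force: [-0.9, 0.8, 3.7]
gripper_width: 0.0159
```

>>> move_arm:
  steps:
    - [[0,0,1],[0,0,0],0]
    - [[0,0,0],[0,0,0],0]

```text
t: 11.95
tool_pos: [0.4863, -0.0866, 0.0777]
eef_rot: [-0.003, 0.997, -0.081, 0.002]
ft_force: [-0.3, 0.8, -1.3]
gripper_width: 0.0156
```

>>> move_arm:
  steps:
    - [[0,0,1],[0,0,0],0]
    - [[0,0,1],[0,0,0],0]

```text
t: 12.2
tool_pos: [0.4865, -0.0865, 0.0776]
eef_rot: [-0.003, 0.997, -0.081, 0.002]
ft_force: [-3.3, 0.8, 6.9]
gripper_width: 0.0156
```

```bash
python3 look.py w8; python3 pin.py w8;python3 - <<'E'
from h import *
st=observe();print(st["ft_force"],st["tool_pos"])
E
```

```text
12.2 [ 0.4865 -0.0865  0.0776] -9.3
collar plane [ 0.0038 -0.0163  0.0097] 1735 0.0006 shaft dir tool [-0.0038  0.0163  0.9999] top pts 1266 [-0.0002 -0.0004 -0.0408] -0.012 0.0084
shaft dir world [-0.0013 -0.0098 -1.    ]
turn (tool) to make it vertical [ 0.0098 -0.0003  0.    ]
[-3.81936798  0.98664759  5.84210788] [ 0.48651114 -0.0865656   0.0776127 ]
```

View pics/w8.png

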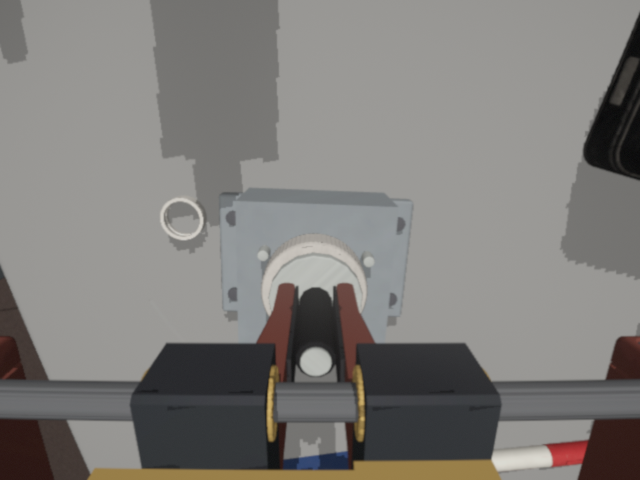

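The collar rests on the ring, concentric with it at (313,285), and the contact force is about 6 N at TCP z 0.0776. I let go.

>>> move_arm:
  steps:
    - [[0,0,0],[0,0,0],20]
    - [[0,0,0],[0,0,0],40]
    - [[0,0,0],[0,0,0],60]
    - [[0,0,0],[0,0,0],60]
    - [[0,0,0],[0,0,0],60]

```text
t: 13.08
tool_pos: [0.4865, -0.0866, 0.0767]
eef_rot: [-0.003, 0.997, -0.081, 0.002]
ft_force: [-0.3, -0.4, 0.4]
gripper_width: 0.0562
```

>>> move_arm:
  steps:
    - [[0,0,-8],[0,0,0],60]
    - [[0,0,-15],[0,0,0],60]
    - [[0,0,-25],[0,0,0],60]
    - [[0,0,-30],[0,0,0],60]
    - [[0,0,-30],[0,0,0],60]
    - [[0,0,-20],[0,0,0],60]
    - [[0,20,0],[0,0,0],60]
    - [[0,20,0],[0,0,0],60]

```text
t: 14.08
tool_pos: [0.4802, -0.1269, 0.2182]
eef_rot: [-0.002, 0.997, -0.08, 0.007]
ft_force: [1.0, 0.1, -0.2]
gripper_width: 0.06
```

```bash
cat > fin.py <<'E'
from h import *
from m import cloud
import pickle
p,st=pickle.load(open("w9.pkl","rb"))
C=cloud(p,st)
for nm,c,lo,hi,rr in [("handle top",(.4855,-.0865),.105,.125,.02),("collar",(.4855,-.0865),.064,.072,.03),("ring rim",(.4855,-.0865),.045,.0635,.031)]:
    ok=(np.hypot(C[...,0]-c[0],C[...,1]-c[1])<rr)&(C[...,2]>lo)&(C[...,2]<hi)&(p["depth"]>0);q=C[ok]
    if nm=="handle top": q=q[q[:,2]>np.percentile(q[:,2],90)-.004]
    (cx,cy),r=cv2.minEnclosingCircle(q[:,:2].astype(np.float32));print(nm,len(q),"z",np.median(q[:,2]).round(4),"circ",np.round((cx,cy,r),4))
p=camera("top");save(p,"top3")
C=cloud(p,None)
q=C[(np.hypot(C[...,0]-.46,C[...,1]-.121)<.03)&(C[...,2]>.13)];print("thick top now",q.mean(0).round(4))
E
python3 look.py w9; python3 fin.py; python3 -c "
import cv2
i=cv2.imread('pics/top3.png')[190:310,110:330];cv2.imwrite('pics/top3c.png',cv2.resize(i,None,fx=3.6,fy=3.6))"
```

```text
14.075 [ 0.4802 -0.1269  0.2182] -9.2
slim_pin place [314.  175.2] 0.82 [ 0.4874 -0.0846  0.08  ]
handle top 406 z 0.1182 circ [ 0.4861 -0.0874  0.0079]
collar 1981 z 0.0677 circ [ 0.4854 -0.0862  0.0241]
ring rim 957 z 0.0614 circ [ 0.4853 -0.0865  0.031 ]
thick top now [0.4645 0.119  0.1355]
```

View pics/w9.png

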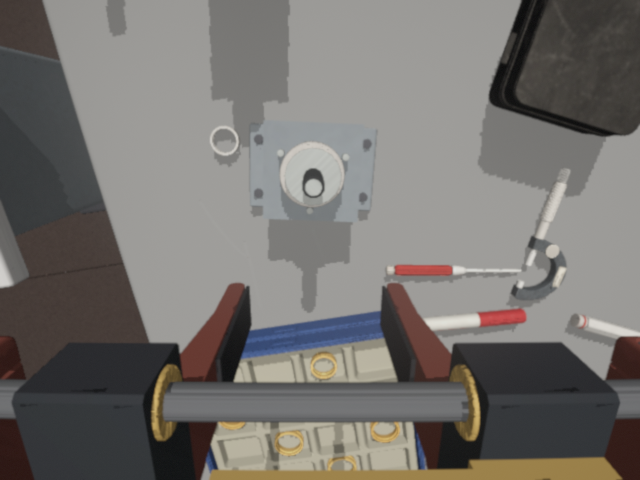

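View pics/top3c.png

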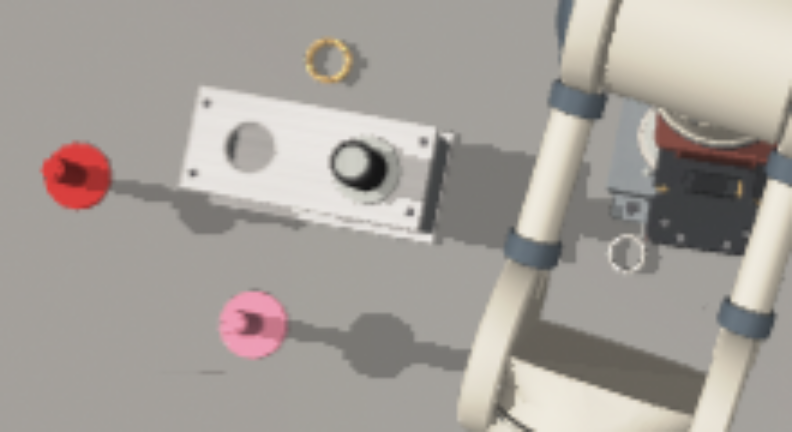

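The pin stands in the ring at (312,175) with its collar centred, and the hand is clear. The thick pin is unmoved in the rack. I hand it in.

```bash
python3 -c "
from bench import *
print(observe()['ft_force']);print(finish_job())"
```

```text
[-0.47870542 -0.11143807  0.51428117]
the job is handed in; nothing more can be done
None
```

The slim pin is through the ring and into the stand, with its collar resting on the ring. I handed the job in at about 14 s of the 38 s allowed. I took the black-handled pin from the rack's left hole, lifted it about 160 mm, lowered it until I felt contact (about 6 N), opened the jaws and backed off.

The last checks, from wrist-camera depth except where noted:
- **Pin height:** the collar's top is at 67.7 mm, so its underside is at about 61.7 mm, against the ring's top at 61.4–61.7 mm.
- **Pin position:** the collar's centre is within 1 mm of the ring's axis. The handle top is at 118 mm and about 1.4 mm off the collar's centre, so the pin is within about 2° of upright.
- **Ring:** its centre was at (0.4855, -0.0865) before and (0.4853, -0.0865) after, so it did not move.
- **Thick pin:** it looks the same in the top view before and after.
- **Robot:** the hand is clear of everything and the force is near zero.

**Disagreements:** the top camera placed the ring about 3 mm off in y from the wrist camera. The place network's marks for the pins were up to 3 mm off from depth, mostly in y. I relied on wrist depth, and for the pin grasp two-view triangulation agreed with it to about 1 mm. No check failed, but the job reports no verdict.

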